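# Lay out the drum tumbler's drive parts around the keyed test shaft

## Task

Lay out the drive parts for the tin-drum tumbler on the plywood board: slip the hub whose keyways match the keys of the test shaft down over the shaft until it rests on the base, and set the green bearing block upright midway between the test shaft and the gearmotor, its long side in line with them. Lay the brass collar flat and centred on top of the bearing block, and stand the yellow tin upright on the board straight behind the block (on the side away from the robot), leaving a clear gap of about 3 cm between the two. Leave the other hub, the amber jar and the box of screws where they are, and let go of everything.

Things in the scene. Friction and masses are not known exactly. Their poses are not given: they have to be found in the camera images.
- hub_blue: Hub A, painted blue: upright cylinder 60 mm in diameter and 32 mm high with a through bore 28 mm across and two through keyways, each 13 mm wide and reaching 22 mm from the axis, opposite one another (180 degrees apart). Stands on its flat end. Origin: centre of its underside; z up; its keyways lie along +x and -x.
- hub_red: Hub B, painted red: upright cylinder 60 mm in diameter and 32 mm high with a through bore 28 mm across and two through keyways, each 13 mm wide and reaching 22 mm from the axis, at a right angle to one another. Stands on its flat end. Origin: centre of its underside; z up; its keyways lie along +x and +y.
- bearing: Green pillow-block bearing: foot 36 mm (x) by 80 mm (y) by 12 mm high, on it a body 36 mm (x) by 50 mm (y) with a flat top 44 mm above the underside; steel bearing seen in its long faces. Origin: centre of its underside; z up, y along its long side.
- collar: Brass spacer collar: ring 36 mm outside, 18 mm inside, 22 mm high, lying flat. Origin: centre of its underside, z up.
- tin: Small round yellow tin with steel rims and a steel lid, 52 mm in diameter and 75 mm high, upright. Origin: centre of its underside, z up.
- test_shaft: Keyed test shaft, fixed on one end of the board (left or right varies, turned any way): square aluminium base 90 by 90 by 10 mm, from its centre an upright dark shaft 22 mm in diameter, its tapered top 52 mm above the base's underside, with two opposite brass keys, each 7 mm wide, reaching 19 mm from the axis, from the base up to 40 mm above its underside. Origin: centre of the base's underside (on the board's top); z up; the keys lie along +x and -x.
- motor: Gearmotor fixed on the other end of the board: foot plate 100 mm (x) by 60 mm (y), on it a grey gearbox 56 mm wide (y) with a yellow terminal box on top (69 mm high), black motor can to the back (+x), output shaft to the front. Fixed. Origin: on the underside (the board's top), at the centre of the foot plate; x and y as the board's. The line between test shaft and motor is that between their origins, 280 mm long.
- board: Fixed plywood layout board, 6 mm thick, 180 mm (x) by 400 mm (y), long side across the bench in front of the robot. Origin: on its underside, midway between test shaft and motor (which stand at y = +140 and -140 mm, or the other way round); the board reaches from x = -60 to +120 mm. x points to the back (away from the robot), y to the robot's left.
- jar: Amber glass jar with white cap, 44 mm in diameter, 60 mm high, a bystander to be left alone. Origin: centre of its underside.
- screwbox: Small open cardboard box of screws, 65 by 50 mm and 26 mm high, a bystander to be left alone. Origin: centre of its underside.

How it is judged:
By the outcome, as a careful person would: the job done as asked, in the order asked, and still so for the second after the job is handed in, with the robot touching nothing.
It also fails if it takes over 128 s, if anything falls off the work surface, if the arm or the gripper's body presses on something with over 40 N, if the wrist force passes 120 N, or if a joint passes its speed limit or range.

## Robot

A 7-joint arm with a two-finger parallel gripper is mounted at the origin on the work surface. World frame = base frame: x ahead of the robot, y to its left, z up, the work surface at z = 0. Lengths are in m, angles in rad, forces in N, time in s.
With the tool pointing down it reaches from about 0.425 to 0.95 m from the base axis. Payload 4.7 kg.
Tool frame: the origin (TCP) lies at the very end of the fingers, on their centre line; the grasp point (between the pads) lies 19 mm behind it; z points along the fingers, y is the line along which they close (so a half turn about z gives the same grasp; the last joint's range is limited). The gripper opens to 85 mm and grips with 20 to 120 N. Pads are 22 mm wide; open, the fingers measure 114 mm over their backs; the gripper's body (76 mm by 85 mm) begins 54 mm behind the grasp point. The pads swing forward as they close: fully open they stand 13 mm farther back than shut.
Start: joints at [1.236, 0.469, -0.049, 1.532, 0.024, 1.141, -0.082], TCP at [0.203, -0.644, 0.231] pointing down, gripper open.
Joint ranges: [-2.59, 2.59], [-0.33, 1.99], [-1.39, 1.29], [0.1, 2.45], [-1.04, 4.18], [0.21, 1.99], [-2.66, 2.66]. Speed limits (rad/s): [2.57, 2.57, 3.14, 3.14, 3.14, 3.14, 3.14].

## Interface

Orientations are given as [roll, pitch, yaw] about the fixed x, y, z axes, in that order (R = Rz(yaw) Ry(pitch) Rx(roll)).
In Python, from station import monitor, read_camera, calibration, ticket gives the robot as it stands. The module is installed in compiled form; this text tells all that it offers.
- The arm moves only by the tool send_rows, never from a script. Its argument "moves" is a list of rows, each an object of numbers: "fingers": the closure, from -1 (fully open) to 1 (shut), so that 0 is half open; "x", "y", "z": the shift along the tool's x, y, z in m; "twist": the turn about the tool's z in degrees. A call has 1 to 8 rows; each row shifts and turns the commanded pose from where the row before left it, along the tool's axes as they then stand; what a row does not reach is not made up. A row lasts 1/8 s, in which the tool goes at most 62.5 mm and 10.7 degrees, less where a joint would pass 70% of its speed; a pose out of reach is approached as far as the arm can. A call is refused whole if a number of a shift passes 0.0625 or a number of a turn 10.7, either way. A call with a gripper value outside its range is refused whole. The fingers move at their own pace and stop on an object; "newtons" is the grip in N (left out, the last holds). Time passes only in rows, so rows that do not move let the fingers close. It gives the time, the measured TCP pose, the force, the opening and the grip force at its end, in the units of the state.
- monitor.sense(): the state, without advancing time (a new reading comes with each control period).
- read_camera(name): name is "scene" or "top"; returns the picture (480x640x3 uint8, red, green, blue); there is no depth.
- calibration(name): a dict with "fovy" (degrees; the focal length in pixels is half the picture's height over the tangent of half this angle, whatever the lens; pixels are square), "cx", "cy" (the principal point, pixels), "dist" ([k1, k2, p1, p2, k3] as OpenCV has them; the pictures are not rectified), "R" (3x3) and "t" (3): a world point X has camera coordinates R X + t. Camera axes: x right, y down, z forward; pixel columns grow to the right and rows downward; lengths in m; the calibration is good to about 2 mm. A picture is of the moment at which its call begins. calibration takes no time and is no camera call.
- ticket.close_job(): hands the job in; it is judged then, once.
The state is a dict: "t": time; "joint_positions": joint angles; "joint_velocities": joint speeds; "effort": joint torques, N m; "eef_pos": TCP position; "orientation": TCP orientation; "ft_force": force on the tool from outside, world axes, zero at the start; "wrist_torque": the same for the moment, N m; "opening": finger opening in m; "grip_force": force on a finger pad.
Only numpy, scipy, OpenCV 4.12 (cv2) and the standard library are available. Lean on these libraries where they do the work, as an engineer would, in place of code of your own. Each camera call takes 0.05 s, during which the arm holds its last target. There are 200 camera calls.

## Working session

There is one attempt and no reset: what is moved stays moved. The work goes in short steps, Python scripts to look and compute and a tool call to move; the robot and the scene stay as the last step left them, time stands still between calls to the robot, and variables do not carry over. Pictures are saved under pics/ and viewed, at most 15 in all, crops included, and the job is handed in when it is done.

Besides the shell and the picture viewer there is one more tool, called after "Call:" as name([rows], argument=value, ...), one row to a line, values as JSON. send_rows: Moves the arm, as the interface text tells. Its arguments: {"type":"object","properties":{"moves":{"type":"array","items":{"type":"object","properties":{"fingers":{"type":"number"},"x":{"type":"number"},"y":{"type":"number"},"z":{"type":"number"},"twist":{"type":"number"}}}},"newtons":{"type":"number"}},"required":["moves"]}

```bash
mkdir -p pics
python3 - <<'E'
from station import monitor, read_camera, calibration
import cv2,json
s=monitor.sense(); print({k:s[k] for k in('t','eef_pos','orientation','opening')})
for n in('scene','top'):
    cv2.imwrite(f'pics/{n}0.png',read_camera(n)[:,:,::-1]); c=calibration(n); print(n,c)
E
```

```text
{'t': 0.0, 'eef_pos': array([ 0.20301703, -0.6431128 ,  0.23021868]), 'orientation': array([-3.13957342e+00,  1.11255522e-04,  3.05850187e-01]), 'opening': 0.08523054089038556}
scene {'fovy': 56.83327596575901, 'cx': 313.44506323339414, 'cy': 239.3388930453528, 'dist': array([-0.05203285,  0.        ,  0.        ,  0.        ,  0.        ]), 'R': array([[ 1.60515646e-02,  9.99871165e-01,  1.73728539e-06],
       [ 6.77174493e-01, -1.08698323e-02, -7.35742179e-01],
       [-7.35647371e-01,  1.18109895e-02, -6.77261727e-01]]), 't': array([ 0.00180891, -0.33112059,  1.18183458])}
top {'fovy': 46.31828843587685, 'cx': 315.6467645991562, 'cy': 242.62393614107478, 'dist': array([-0.15062817,  0.        ,  0.        ,  0.        ,  0.        ]), 'R': array([[ 0.09407521, -0.99555396,  0.00470805],
       [-0.97280544, -0.09292893, -0.21216453],
       [ 0.21165876,  0.0153794 , -0.97722262]]), 't': array([-0.02606556,  0.52312908,  0.88553316])}
```

View pics/top0.png

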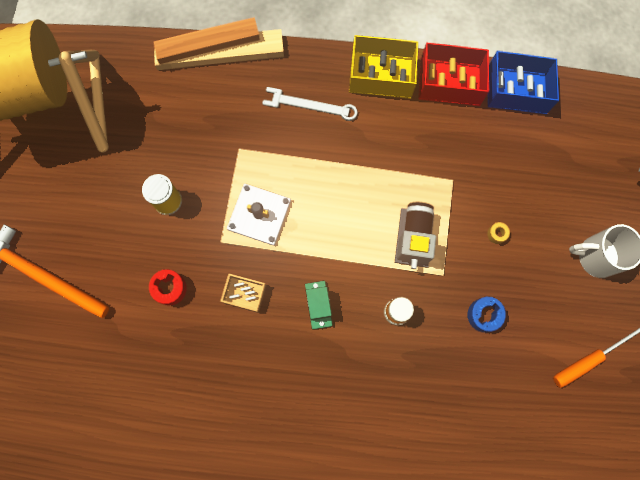

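View pics/scene0.png

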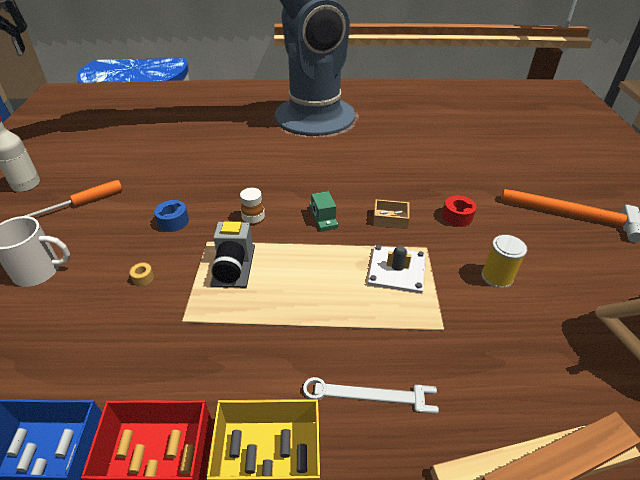

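```bash
cat > h.py <<'E'
import numpy as np,cv2
from station import read_camera,calibration,monitor
def cam(n):
    c=calibration(n); f=240/np.tan(np.radians(c['fovy'])/2)
    return np.array([[f,0,c['cx']],[0,f,c['cy']],[0,0,1]]),c['dist'],c['R'],c['t']
def w(n,uv,z):
    """pixels -> world points on plane z"""
    K,d,R,t=cam(n)
    p=cv2.undistortPoints(np.float64(uv).reshape(-1,1,2),K,d).reshape(-1,2)
    r=np.c_[p,np.ones(len(p))]@R; C=-R.T@t
    return (C+r*((z-C[2])/r[:,2])[:,None])[:,:2]
def px(n,X):
    K,d,R,t=cam(n); return cv2.projectPoints(np.float64(X).reshape(-1,1,3),cv2.Rodrigues(R)[0],t,K,d)[0].reshape(-1,2)
def hsv(im): return cv2.cvtColor(im,cv2.COLOR_RGB2HSV)
def blob(im,lo,hi,box):
    """biggest blob of HSV range within box x0,y0,x1,y1 -> contour"""
    m=cv2.inRange(hsv(im),lo,hi); k=np.zeros_like(m); x0,y0,x1,y1=box; k[y0:y1,x0:x1]=m[y0:y1,x0:x1]
    return max(cv2.findContours(k,cv2.RETR_EXTERNAL,cv2.CHAIN_APPROX_NONE)[0],key=cv2.contourArea)
def hullc(c):
    m=cv2.moments(cv2.convexHull(c)); return [m['m10']/m['m00'],m['m01']/m['m00']]
E
python3 - <<'E'
from h import *
T=read_camera('top');S=read_camera('scene')
for n in('top','scene'):
    K,d,R,t=cam(n);print(n,'C',(-R.T@t).round(3))
B=dict(blue=((100,120,40),(125,255,255),(455,285,520,345),(145,190,200,240),.016),
 green=((60,80,20),(95,255,255),(290,270,345,340),(295,180,350,240),.022),
 collar=((18,110,60),(32,255,255),(480,215,520,250),(122,255,160,292),.011))
for k,(lo,hi,bt,bs,z) in B.items():
    for n,im,b in(('top',T,bt),('scene',S,bs)):
        c=blob(im,lo,hi,b);print(k,n,cv2.contourArea(c),cv2.boundingRect(c),w(n,hullc(c),z).round(4))
c=blob(S,(18,100,40),(32,255,255),(475,225,535,295));print('tin body',cv2.boundingRect(c),w('scene',hullc(c),.037).round(4))
# board corners
c=blob(T,(12,40,120),(30,160,255),(200,130,480,290));q=cv2.minAreaRect(c);print(cv2.boxPoints(q).round(1),w('top',cv2.boxPoints(q),.006).round(4))
p=cv2.approxPolyDP(cv2.convexHull(c),6,True);print(p.reshape(-1,2),w('top',p,.006).round(4))
def crop(im,x0,y0,ww,hh,s):return cv2.resize(im[y0:y0+hh,x0:x0+ww],None,fx=s,fy=s,interpolation=cv2.INTER_CUBIC)
a=np.hstack([crop(T,465,290,50,50,8),crop(T,232,182,50,50,8)][:2]);b=np.hstack([crop(T,135,168,50,25,8),crop(T,482,220,50,25,8)])
cv2.imwrite('pics/c1.png',np.vstack([a,b])[:,:,::-1])
E
```

```text
top C [0.324 0.009 0.976]
scene C [ 1.094 -0.019  0.557]
blue top 933.0 (468, 297, 38, 35) [[ 0.4344 -0.2839]]
blue scene 799.5 (154, 200, 34, 32) [[ 0.4335 -0.283 ]]
green top 615.0 (306, 282, 25, 37) [[0.4315 0.0111]]
green scene 748.5 (310, 191, 28, 40) [[0.4315 0.0109]]
collar top 308.5 (488, 222, 22, 21) [[ 0.5833 -0.3017]]
collar scene 388.0 (130, 263, 24, 23) [[ 0.5827 -0.3015]]
tin body (482, 245, 42, 41) [[0.5992 0.2959]]
[[194.7 271. ]
 [211.3 143.9]
 [456.3 175.8]
 [439.7 302.9]] [[ 0.463   0.2316]
 [ 0.7026  0.235 ]
 [ 0.6841 -0.2217]
 [ 0.4474 -0.2016]]
[[206 191]
 [238 148]
 [452 179]
 [443 275]
 [254 278]
 [226 268]
 [208 241]] [[ 0.6108  0.2317]
 [ 0.6988  0.1842]
 [ 0.6771 -0.2139]
 [ 0.4973 -0.2049]
 [ 0.4608  0.1257]
 [ 0.4737  0.177 ]
 [ 0.5188  0.2153]]
```

View pics/c1.png

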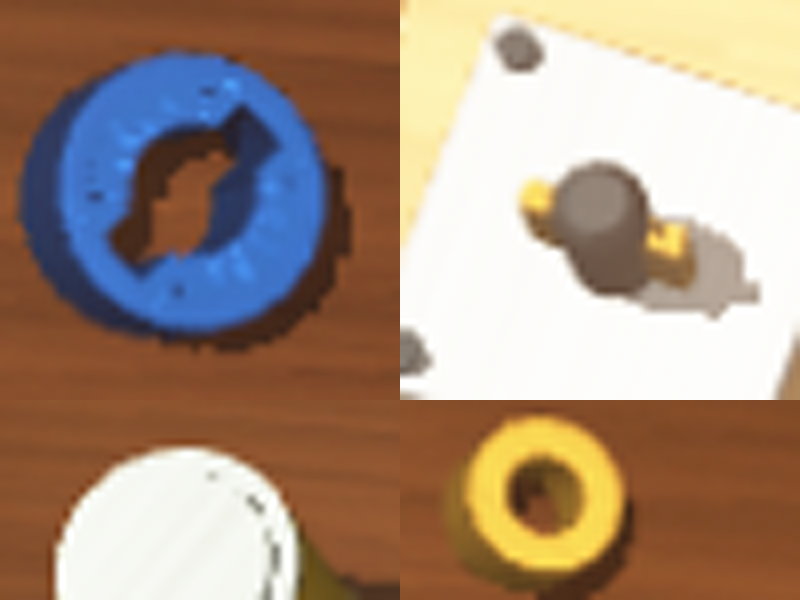

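```bash
cat >> h.py <<'E'
def go(x,y,yaw_deg,z):
    """print shift in the present tool frame and twist (deg) to reach the pose (mod 180)"""
    from scipy.spatial.transform import Rotation as Ro
    s=monitor.sense(); p=s['eef_pos']; M=Ro.from_euler('xyz',s['orientation']).as_matrix()
    d=M.T@(np.array([x,y,z])-p); tw=-(yaw_deg-np.degrees(s['orientation'][2]))
    tw=(tw+90)%180-90
    a=np.radians(tw); d2=[np.cos(a)*d[0]+np.sin(a)*d[1],-np.sin(a)*d[0]+np.cos(a)*d[1]]
    print('t',round(s['t'],2),'pos',p.round(4),'yaw',np.degrees(s['orientation'][2]).round(2),'open',round(s['opening'],4),'grip',round(float(s['grip_force']),1),'F',s['ft_force'].round(1),
     '\n shift',d.round(4),'twist',round(tw,1),'shift if twisted first',np.round(d2,4))
E
python3 - <<'E'
from h import *
T=read_camera('top')
def ang(P): v=P[1]-P[0]; return np.degrees(np.arctan2(v[1],v[0])).round(1)
P=w('top',[[497.6,305.9],[480.6,322.1]],.032); print('hub keyways',P.round(4),'mid',P.mean(0).round(4),ang(P))
P=w('top',[[249.3,206.4],[265.1,211.75]],.046); print('keys',P.round(4),P.mean(0).round(4),ang(P))
c=blob(T,(0,0,170),(180,40,255),(222,175,300,250)); q=cv2.convexHull(c)
Q=w('top',q,.016).astype(np.float32); r=cv2.minAreaRect(Q*1000); print('base',r)
c=blob(T,(0,0,150),(180,60,255),(135,165,185,225)); print('lid',cv2.boundingRect(c),cv2.minEnclosingCircle(c),w('top',cv2.minEnclosingCircle(c)[0],.075).round(4))
m=cv2.inRange(hsv(T),(0,0,150),(180,70,255))[275:335,298:340]
n,_,st,ce=cv2.connectedComponentsWithStats(m)
for i in range(1,n): print('bolt',st[i,4],ce[i]+[298,275],w('top',ce[i]+[298,275],.013).round(4))
c=blob(T,(60,80,20),(95,255,255),(290,270,345,340)); print('green rect',cv2.minAreaRect((w('top',c,.022)*1000).astype(np.float32)))
cv2.imwrite('pics/c2.png',cv2.resize(T[270:340,290:350],None,fx=8,fy=8,interpolation=cv2.INTER_CUBIC)[:,:,::-1])
go(.434,-.2835,17.5,.15)
E
```

```text
hub keyways [[ 0.4476 -0.2972]
 [ 0.4175 -0.2684]] mid [ 0.4325 -0.2828] 136.4
keys [[0.5782 0.1436]
 [0.5713 0.1153]] [0.5748 0.1295] -103.8
base ((575.2499389648438, 130.42190551757812), (89.64848327636719, 89.47537994384766), 76.6519775390625)
lid (142, 174, 30, 30) ((157.12049865722656, 188.8656463623047), 15.442041397094727) [[0.5867 0.3004]]
bolt 24 [315.25       285.16666667] [[0.4575 0.0178]]
bolt 1 [307. 299.] [[0.4323 0.0297]]
bolt 1 [308. 305.] [[0.4221 0.027 ]]
bolt 20 [321.15 323.3 ] [[0.393  0.0016]]
green rect ((432.07373046875, 11.106771469116211), (59.94456481933594, 35.3189811706543), 14.595269203186035)
t 0.25 pos [ 0.2032 -0.6434  0.2308] yaw 17.52 open 0.0853 grip 0.0 F [ 0.6  0.7 -0.5] 
 shift [ 0.3285 -0.2737  0.0811] twist 0.0 shift if twisted first [ 0.3284 -0.2738]
```

View pics/c2.png

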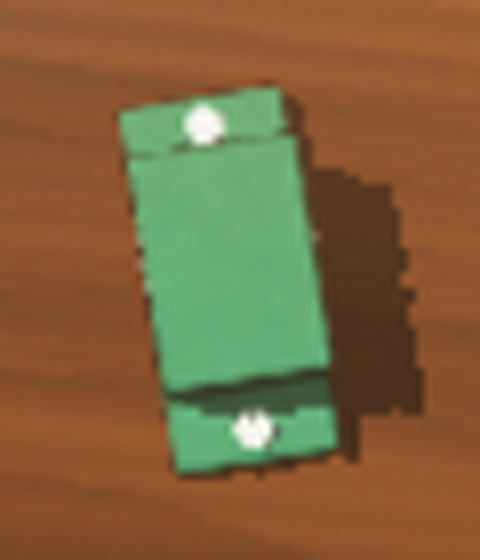

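Call:
send_rows([
  {"x": 0.041, "y": -0.0342, "z": 0.01, "fingers": -1},
  {"x": 0.041, "y": -0.0342, "z": 0.01},
  {"x": 0.041, "y": -0.0342, "z": 0.01},
  {"x": 0.041, "y": -0.0342, "z": 0.01},
  {"x": 0.041, "y": -0.0342, "z": 0.01},
  {"x": 0.041, "y": -0.0342, "z": 0.01},
  {"x": 0.041, "y": -0.0342, "z": 0.01},
  {"x": 0.041, "y": -0.0342, "z": 0.01},
], newtons=40)

```text
schema error: expected keys fingers, x, y, z, twist
```

Call:
send_rows([
  {"twist": -10},
  {"twist": -10},
  {"twist": -10},
  {"twist": -10},
  {"twist": -10},
  {},
])

```text
schema error: expected keys fingers, x, y, z, twist
```

```bash
python3 -c "
from h import *
go(.4335,-.2833,67.5,.006)"
```

```text
t 0.25 pos [ 0.2032 -0.6434  0.2308] yaw 17.52 open 0.0853 grip 0.0 F [ 0.6  0.7 -0.5] 
 shift [ 0.3281 -0.2739  0.2251] twist -50.0 shift if twisted first [0.4207 0.0751]
```

Call:
send_rows([
  {"x": 0.041, "y": -0.0342, "z": 0.01, "fingers": -1, "twist": 0},
  {"x": 0.041, "y": -0.0342, "z": 0.01, "fingers": -1, "twist": 0},
  {"x": 0.041, "y": -0.0342, "z": 0.01, "fingers": -1, "twist": 0},
  {"x": 0.041, "y": -0.0342, "z": 0.01, "fingers": -1, "twist": 0},
  {"x": 0.041, "y": -0.0342, "z": 0.01, "fingers": -1, "twist": 0},
  {"x": 0.041, "y": -0.0342, "z": 0.01, "fingers": -1, "twist": 0},
  {"x": 0.041, "y": -0.0342, "z": 0.01, "fingers": -1, "twist": 0},
  {"x": 0.041, "y": -0.0342, "z": 0.01, "fingers": -1, "twist": 0},
], newtons=40)

```text
t: 1.25
eef_pos: [0.4345, -0.2827, 0.1512]
orientation: [3.141, -0.0, 0.306]
ft_force: [0.3, -0.0, 0.2]
opening: 0.0854
grip_force: 0.0
```

Call:
send_rows([
  {"x": 0, "y": 0, "z": 0, "fingers": -1, "twist": -10},
  {"x": 0, "y": 0, "z": 0, "fingers": -1, "twist": -10},
  {"x": 0, "y": 0, "z": 0, "fingers": -1, "twist": -10},
  {"x": 0, "y": 0, "z": 0, "fingers": -1, "twist": -10},
  {"x": 0, "y": 0, "z": 0, "fingers": -1, "twist": -10},
  {"x": 0, "y": 0, "z": 0, "fingers": -1, "twist": 0},
])

```text
t: 2.0
eef_pos: [0.4336, -0.2841, 0.1513]
orientation: [3.142, -0.0, 1.176]
ft_force: [0.7, -0.7, -0.2]
opening: 0.0854
grip_force: 0.0
```

```bash
python3 -c "
from h import *
go(.4335,-.2833,67.5,.006)"
```

```text
t 2.0 pos [ 0.4336 -0.2841  0.1513] yaw 67.39 open 0.0854 grip 0.0 F [ 0.7 -0.7 -0.2] 
 shift [ 0.0007 -0.0004  0.1453] twist -0.1 shift if twisted first [ 0.0007 -0.0004]
```

Call:
send_rows([
  {"x": 0, "y": 0, "z": 0.05, "fingers": -1, "twist": 0},
  {"x": 0, "y": 0, "z": 0.05, "fingers": -1, "twist": 0},
  {"x": 0, "y": 0, "z": 0.035, "fingers": -1, "twist": 0},
  {"x": 0, "y": 0, "z": 0.01, "fingers": -1, "twist": 0},
  {"x": 0, "y": 0, "z": 0, "fingers": 0.5, "twist": 0},
  {"x": 0, "y": 0, "z": 0, "fingers": 1, "twist": 0},
  {"x": 0, "y": 0, "z": 0, "fingers": 1, "twist": 0},
  {"x": 0, "y": 0, "z": 0, "fingers": 1, "twist": 0},
])

```text
t: 3.0
eef_pos: [0.4346, -0.2845, 0.0079]
orientation: [3.139, 0.001, 1.178]
ft_force: [-0.7, 0.3, 7.7]
opening: 0.0593
grip_force: 44.1
```

```bash
python3 -c "
from h import *
go(.575,.1303,7.5,.15)"
```

```text
t 3.0 pos [ 0.4346 -0.2845  0.0079] yaw 67.49 open 0.0593 grip 44.1 F [-0.7  0.3  7.7] 
 shift [ 0.4369 -0.0287 -0.1424] twist 60.0 shift if twisted first [ 0.1936 -0.3927]
```

Call:
send_rows([
  {"x": 0, "y": 0, "z": -0.03, "fingers": 1, "twist": 0},
  {"x": 0, "y": 0, "z": -0.05, "fingers": 1, "twist": 0},
  {"x": 0, "y": 0, "z": -0.05, "fingers": 1, "twist": 0},
  {"x": 0.02, "y": -0.002, "z": -0.012, "fingers": 1, "twist": 0},
  {"x": 0.05, "y": -0.003, "z": 0, "fingers": 1, "twist": 0},
  {"x": 0.05, "y": -0.003, "z": 0, "fingers": 1, "twist": 0},
  {"x": 0.05, "y": -0.003, "z": 0, "fingers": 1, "twist": 0},
  {"x": 0.05, "y": -0.003, "z": 0, "fingers": 1, "twist": 0},
])

```text
t: 4.0
eef_pos: [0.5041, -0.0728, 0.1472]
orientation: [-3.14, 0.0, 1.179]
ft_force: [0.1, -0.0, -1.7]
opening: 0.0591
grip_force: 44.8
```

Call:
send_rows([
  {"x": 0.05, "y": -0.003, "z": 0, "fingers": 1, "twist": 0},
  {"x": 0.05, "y": -0.003, "z": 0, "fingers": 1, "twist": 0},
  {"x": 0.05, "y": -0.004, "z": 0, "fingers": 1, "twist": 0},
  {"x": 0.045, "y": -0.004, "z": 0, "fingers": 1, "twist": 0},
  {"x": 0.02, "y": -0.003, "z": 0, "fingers": 1, "twist": 0},
  {"x": 0, "y": 0, "z": 0, "fingers": 1, "twist": 10},
  {"x": 0, "y": 0, "z": 0, "fingers": 1, "twist": 10},
  {"x": 0, "y": 0, "z": 0, "fingers": 1, "twist": 10},
])

```text
t: 5.0
eef_pos: [0.5701, 0.1291, 0.1471]
orientation: [-3.141, 0.003, 0.648]
ft_force: [-0.0, -0.4, -3.6]
opening: 0.0589
grip_force: 44.8
```

Call:
send_rows([
  {"x": 0, "y": 0, "z": 0, "fingers": 1, "twist": 10},
  {"x": 0, "y": 0, "z": 0, "fingers": 1, "twist": 10},
  {"x": 0, "y": 0, "z": 0, "fingers": 1, "twist": 10},
  {"x": 0, "y": 0, "z": 0, "fingers": 1, "twist": 0},
])

```text
t: 5.5
eef_pos: [0.5703, 0.1293, 0.1475]
orientation: [3.141, 0.002, 0.133]
ft_force: [-0.3, -0.7, -2.8]
opening: 0.0589
grip_force: 44.8
```

Run:
```python
from h import *
go(.575,.1303,7.5,.085)
T=read_camera('top');S=read_camera('scene')
p=px('top',[.575,.13,.15])[0].astype(int);q=px('scene',[.575,.13,.1])[0].astype(int)
f=lambda im,c,r:cv2.resize(im[c[1]-r:c[1]+r,c[0]-r:c[0]+r],(400,400),interpolation=cv2.INTER_CUBIC)
cv2.imwrite('pics/c3.png',np.hstack([f(T,p,50),f(S,q,70)])[:,:,::-1]);print(p,q)
```

```text
t 5.5 pos [0.5703 0.1293 0.1475] yaw 7.61 open 0.0589 grip 44.8 F [-0.3 -0.7 -2.8] 
 shift [ 0.0049 -0.0005  0.0625] twist 0.1 shift if twisted first [ 0.0049 -0.0005]
[250 190] [403 228]
```

View pics/c3.png

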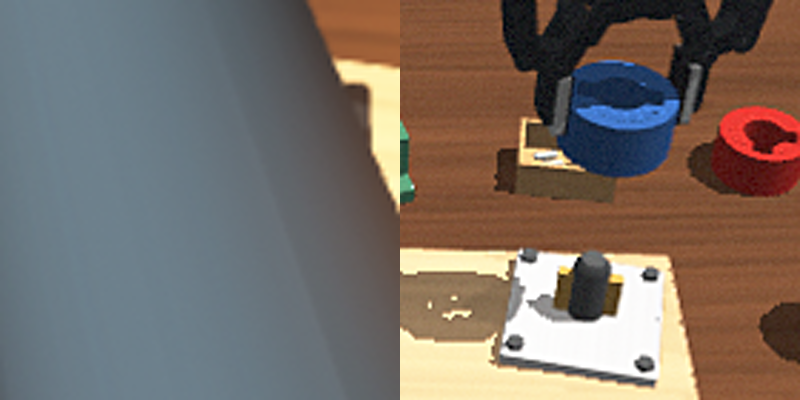

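Call:
send_rows([
  {"x": 0.005, "y": -0.0005, "z": 0.02, "fingers": 1, "twist": 0},
  {"x": 0, "y": 0, "z": 0.03, "fingers": 1, "twist": 0},
  {"x": 0, "y": 0, "z": 0.015, "fingers": 1, "twist": 0},
  {"x": 0, "y": 0, "z": 0, "fingers": 1, "twist": 0},
])

```text
t: 6.1
eef_pos: [0.5752, 0.1306, 0.0814]
orientation: [3.141, 0.004, 0.132]
ft_force: [-0.0, -0.1, -2.2]
opening: 0.0591
grip_force: 44.7
```

Run:
```python
from h import *
go(.575,.1303,7.5,.024)
S=read_camera('scene'); z=monitor.sense()['eef_pos'][2]-.008
q=px('scene',[.575,.13,.07])[0].astype(int)
c=blob(S,(100,120,30),(125,255,255),(q[0]-45,q[1]-45,q[0]+45,q[1]+45))
print(cv2.boundingRect(c),w('scene',hullc(c),z+.016).round(4))
r=50;cv2.imwrite('pics/c4.png',cv2.resize(S[q[1]-r:q[1]+r,q[0]-r:q[0]+r],(600,600),interpolation=cv2.INTER_CUBIC)[:,:,::-1]);print(q)
```

```text
t 6.1 pos [0.5752 0.1306 0.0814] yaw 7.54 open 0.0591 grip 44.7 F [-0.  -0.1 -2.2] 
 shift [-0.      0.0002  0.0574] twist 0.0 shift if twisted first [-0.      0.0002]
(385, 215, 40, 40) [[0.578  0.1319]]
[401 242]
```

View pics/c4.png

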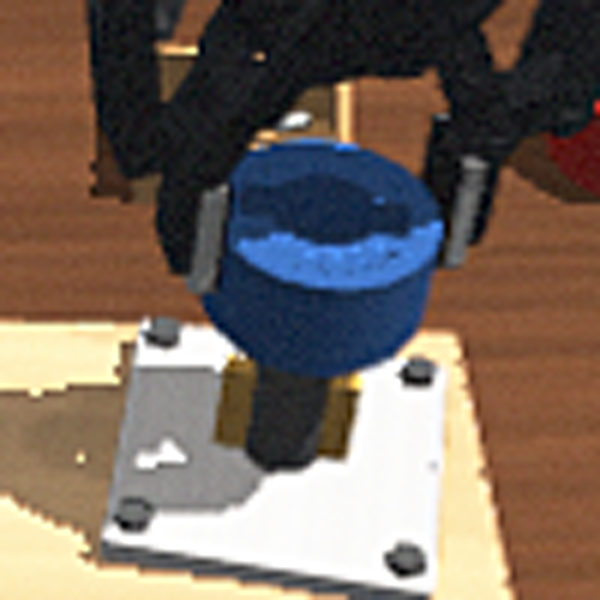

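Run:
```python
from h import *
q=np.array([401,242])
for z in(.016,.046,.058,.073,.105): print(z,((px('scene',[.575,.1303,z])[0]-q+50)*6).round(0))
for dy in(-.03,.03):
  for z in(.073,.105): print(dy,z,((px('scene',[.575,.1303+dy,z])[0]-q+50)*6).round(0))
```

```text
0.016 [275. 444.]
0.046 [289. 368.]
0.058 [295. 336.]
0.073 [303. 296.]
0.105 [319. 205.]
-0.03 0.073 [191. 297.]
-0.03 0.105 [204. 207.]
0.03 0.073 [414. 294.]
0.03 0.105 [434. 204.]
```

Call:
send_rows([
  {"x": 0, "y": 0, "z": 0.012, "fingers": 1, "twist": 0},
  {"x": 0, "y": 0, "z": 0.01, "fingers": 1, "twist": 0},
  {"x": 0, "y": 0, "z": 0.008, "fingers": 1, "twist": 0},
  {"x": 0, "y": 0, "z": 0.005, "fingers": 1, "twist": 0},
  {"x": 0, "y": 0, "z": 0, "fingers": 1, "twist": 0},
])

```text
t: 6.78
eef_pos: [0.576, 0.1309, 0.0479]
orientation: [3.141, 0.001, 0.131]
ft_force: [-0.4, 0.3, -2.5]
opening: 0.0588
grip_force: 44.8
```

Call:
send_rows([
  {"x": 0, "y": 0, "z": 0.008, "fingers": 1, "twist": 0},
  {"x": 0, "y": 0, "z": 0.008, "fingers": 1, "twist": 0},
  {"x": 0, "y": 0, "z": 0.004, "fingers": 1, "twist": 0},
  {"x": 0, "y": 0, "z": 0.002, "fingers": 1, "twist": 0},
  {"x": 0, "y": 0, "z": 0, "fingers": 1, "twist": 0},
])

```text
t: 7.4
eef_pos: [0.5763, 0.1309, 0.0262]
orientation: [3.142, 0.0, 0.131]
ft_force: [0.4, 0.0, -2.6]
opening: 0.0587
grip_force: 44.8
```

Call:
send_rows([
  {"x": 0, "y": 0, "z": 0.002, "fingers": 1, "twist": 0},
  {"x": 0, "y": 0, "z": 0, "fingers": 0.5, "twist": 0},
  {"x": 0, "y": 0, "z": 0, "fingers": 0, "twist": 0},
  {"x": 0, "y": 0, "z": 0, "fingers": -1, "twist": 0},
  {"x": 0, "y": 0, "z": 0, "fingers": -1, "twist": 0},
  {"x": 0, "y": 0, "z": 0, "fingers": -1, "twist": 0},
])

```text
t: 8.15
eef_pos: [0.5765, 0.131, 0.0246]
orientation: [-3.142, -0.001, 0.131]
ft_force: [0.0, -0.6, -1.2]
opening: 0.0853
grip_force: 0.0
```

Run:
```python
from h import *
go(.575,.1303,7.5,.15)
S=read_camera('scene');q=[401,242]
r=50;cv2.imwrite('pics/c5.png',cv2.resize(S[q[1]-r:q[1]+r,q[0]-r:q[0]+r],(500,500),interpolation=cv2.INTER_CUBIC)[:,:,::-1])
```

```text
t 8.15 pos [0.5765 0.131  0.0246] yaw 7.52 open 0.0853 grip 0.0 F [ 0.  -0.6 -1.2] 
 shift [-0.0015  0.0005 -0.1254] twist 0.0 shift if twisted first [-0.0015  0.0005]
```

View pics/c5.png

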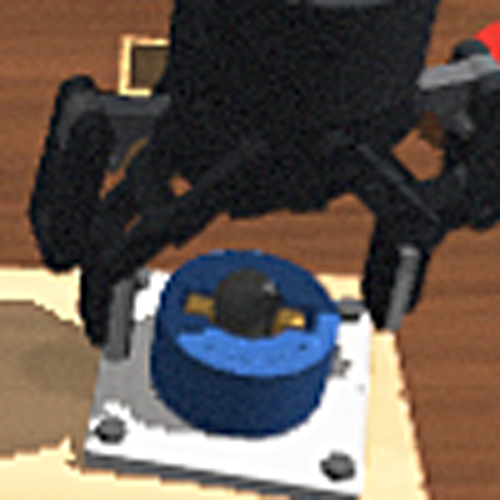

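Call:
send_rows([
  {"x": 0, "y": 0, "z": -0.03, "fingers": -1, "twist": 0},
  {"x": 0, "y": 0, "z": -0.05, "fingers": -1, "twist": 0},
  {"x": 0, "y": 0, "z": -0.05, "fingers": -1, "twist": -6.5},
])

```text
t: 8.57
eef_pos: [0.576, 0.1309, 0.1556]
orientation: [3.141, 0.0, 0.248]
ft_force: [1.0, 0.7, 1.4]
opening: 0.0852
grip_force: 0.0
```

```bash
python3 -c "
from h import *
go(.433,.0117,14.1,.012)"
```

```text
t 8.57 pos [0.576  0.1309 0.1556] yaw 14.21 open 0.0852 grip 0.0 F [1.  0.7 1.4] 
 shift [-0.1678  0.0805  0.1437] twist 0.1 shift if twisted first [-0.1676  0.0808]
```

Call:
send_rows([
  {"x": -0.042, "y": 0.02, "z": 0, "fingers": -1, "twist": 0},
  {"x": -0.042, "y": 0.02, "z": 0, "fingers": -1, "twist": 0},
  {"x": -0.042, "y": 0.02, "z": 0, "fingers": -1, "twist": 0},
  {"x": -0.042, "y": 0.0205, "z": 0, "fingers": -1, "twist": 0},
  {"x": 0, "y": 0, "z": 0.03, "fingers": -1, "twist": 0},
  {"x": 0, "y": 0, "z": 0.03, "fingers": -1, "twist": 0},
  {"x": 0, "y": 0, "z": 0, "fingers": -1, "twist": 0},
])

```text
t: 9.45
eef_pos: [0.4311, 0.0119, 0.0931]
orientation: [-3.141, 0.004, 0.245]
ft_force: [-0.1, 0.1, -0.3]
opening: 0.0852
grip_force: 0.0
```

Run:
```python
from h import *
go(.433,.0117,14.1,.012)
S=read_camera('scene')
c=blob(S,(60,80,20),(95,255,255),(295,180,350,240));print(cv2.boundingRect(c),w('scene',hullc(c),.022).round(4))
q=[323,205];r=55;cv2.imwrite('pics/c6.png',cv2.resize(S[q[1]-r:q[1]+r,q[0]-r:q[0]+r],(500,500),interpolation=cv2.INTER_CUBIC)[:,:,::-1])
```

```text
t 9.45 pos [0.4311 0.0119 0.0931] yaw 14.03 open 0.0852 grip 0.0 F [-0.1  0.1 -0.3] 
 shift [0.0021 0.0007 0.0811] twist -0.1 shift if twisted first [0.0021 0.0007]
(310, 192, 28, 39) [[0.432  0.0111]]
```

View pics/c6.png

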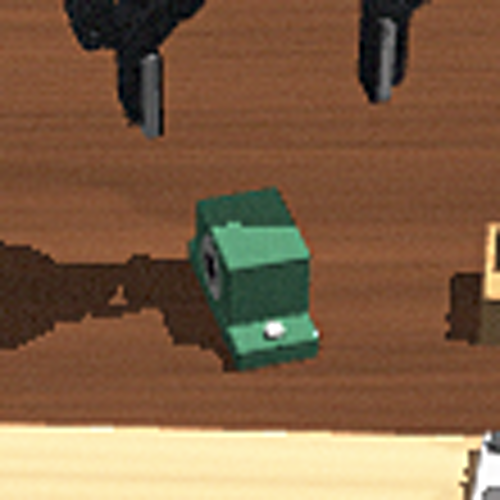

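Call:
send_rows([
  {"x": 0.001, "y": 0.0005, "z": 0.03, "fingers": -1, "twist": 0},
  {"x": 0, "y": 0, "z": 0.03, "fingers": -1, "twist": 0},
  {"x": 0, "y": 0, "z": 0.018, "fingers": -1, "twist": 0},
  {"x": 0, "y": 0, "z": 0, "fingers": 0, "twist": 0},
  {"x": 0, "y": 0, "z": 0, "fingers": 1, "twist": 0},
  {"x": 0, "y": 0, "z": 0, "fingers": 1, "twist": 0},
  {"x": 0, "y": 0, "z": 0, "fingers": 1, "twist": 0},
  {"x": 0, "y": 0, "z": 0, "fingers": 1, "twist": 0},
])

```text
t: 10.5
eef_pos: [0.435, 0.0119, 0.0177]
orientation: [3.141, -0.003, 0.245]
ft_force: [-0.7, -0.3, 6.3]
opening: 0.0352
grip_force: 40.4
```

Call:
send_rows([
  {"x": 0, "y": 0, "z": -0.02, "fingers": 1, "twist": 0},
  {"x": 0, "y": 0, "z": -0.05, "fingers": 1, "twist": 0},
  {"x": 0.03, "y": 0, "z": -0.04, "fingers": 1, "twist": 0},
  {"x": 0.03, "y": 0, "z": 0, "fingers": 1, "twist": 0},
  {"x": 0, "y": 0, "z": 0, "fingers": 1, "twist": -10.4},
  {"x": 0, "y": 0, "z": 0, "fingers": 1, "twist": -10.4},
  {"x": 0, "y": 0, "z": 0, "fingers": 1, "twist": -10.4},
  {"x": 0, "y": 0, "z": 0, "fingers": 1, "twist": -10.4},
])

```text
t: 11.5
eef_pos: [0.4915, 0.0262, 0.1264]
orientation: [-3.141, 0.001, 0.977]
ft_force: [0.0, 0.5, -3.9]
opening: 0.0356
grip_force: 41.1
```

Call:
send_rows([
  {"x": 0, "y": 0, "z": 0, "fingers": 1, "twist": -10.4},
  {"x": 0, "y": 0, "z": 0, "fingers": 1, "twist": -10.4},
  {"x": 0, "y": 0, "z": 0, "fingers": 1, "twist": -10.4},
  {"x": 0, "y": 0, "z": 0, "fingers": 1, "twist": 0},
])

```text
t: 12.0
eef_pos: [0.4916, 0.0261, 0.1264]
orientation: [-3.141, 0.0, 1.513]
ft_force: [0.5, -0.2, -2.4]
opening: 0.0352
grip_force: 41.1
```

```bash
python3 -c "
from h import *
go(.5687,.0015,87,.05)"
```

```text
t 12.0 pos [0.4916 0.0261 0.1264] yaw 86.67 open 0.0352 grip 41.1 F [ 0.5 -0.2 -2.4] 
 shift [-0.02    0.0784  0.0763] twist -0.3 shift if twisted first [-0.0205  0.0783]
```

Call:
send_rows([
  {"x": -0.005, "y": 0.026, "z": 0, "fingers": 1, "twist": -0.3},
  {"x": -0.01, "y": 0.026, "z": 0.02, "fingers": 1, "twist": 0},
  {"x": -0.0055, "y": 0.026, "z": 0.03, "fingers": 1, "twist": 0},
  {"x": 0, "y": 0, "z": 0.025, "fingers": 1, "twist": 0},
  {"x": 0, "y": 0, "z": 0, "fingers": 1, "twist": 0},
])

```text
t: 12.62
eef_pos: [0.5669, 0.0015, 0.0494]
orientation: [-3.136, 0.001, 1.518]
ft_force: [-0.8, 0.0, -2.3]
opening: 0.0352
grip_force: 41.2
```

Run:
```python
from h import *
go(.5687,.0015,87,.0237)
S=read_camera('scene')
q=px('scene',[.568,-.008,.04])[0].astype(int)
r=50;cv2.imwrite('pics/c7.png',cv2.resize(S[q[1]-r:q[1]+r,q[0]-r:q[0]+r],(600,600),interpolation=cv2.INTER_CUBIC)[:,:,::-1]);print(q)
```

```text
t 12.62 pos [0.5669 0.0015 0.0494] yaw 86.98 open 0.0352 grip 41.2 F [-0.8  0.  -2.3] 
 shift [0.0001 0.0019 0.0257] twist -0.0 shift if twisted first [0.0001 0.0019]
[315 253]
```

View pics/c7.png

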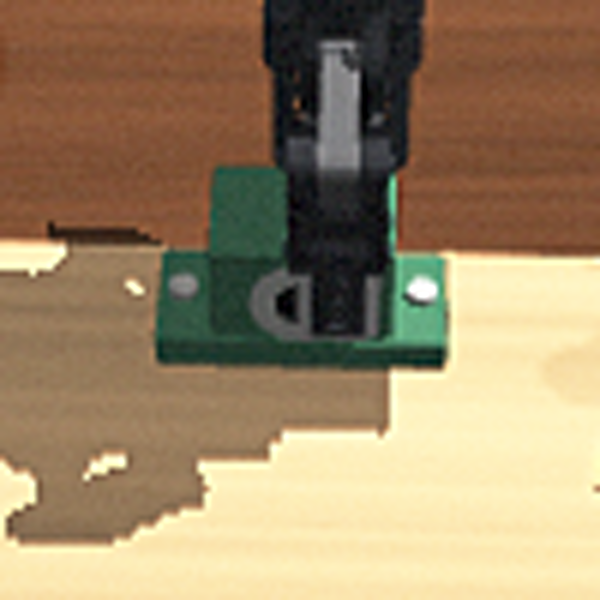

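Run:
```python
from h import *
print(w('scene',[[265+301.5/6,203+363/6],[265+157/6,203+360/6],[265+446/6,203+366/6]],.0317).round(4))
print(w('scene',[[265+157/6,203+338/6],[265+446/6,203+345/6]],.0437).round(4))
```

```text
[[ 0.5822 -0.0082]
 [ 0.5804 -0.0479]
 [ 0.584   0.0315]]
[[ 0.5838 -0.0475]
 [ 0.5877  0.0308]]
```

Call:
send_rows([
  {"x": 0, "y": 0.0015, "z": 0.01, "fingers": 1, "twist": 0},
  {"x": 0, "y": 0, "z": 0.008, "fingers": 1, "twist": 0},
  {"x": 0, "y": 0, "z": 0.005, "fingers": 1, "twist": 0},
  {"x": 0, "y": 0, "z": 0.002, "fingers": 1, "twist": 0},
  {"x": 0, "y": 0, "z": 0, "fingers": 1, "twist": 0},
])

```text
t: 13.3
eef_pos: [0.5704, 0.0018, 0.0263]
orientation: [3.142, 0.0, 1.521]
ft_force: [-0.2, -0.0, -3.9]
opening: 0.0353
grip_force: 41.4
```

Call:
send_rows([
  {"x": 0, "y": -0.0015, "z": 0.0015, "fingers": 1, "twist": 0},
  {"x": 0, "y": 0, "z": 0.001, "fingers": 1, "twist": 0},
  {"x": 0, "y": 0, "z": 0, "fingers": 1, "twist": 0},
])

```text
t: 13.68
eef_pos: [0.5689, 0.0019, 0.0238]
orientation: [3.141, 0.0, 1.521]
ft_force: [0.4, -0.4, -3.0]
opening: 0.0353
grip_force: 41.4
```

Call:
send_rows([
  {"x": 0, "y": 0, "z": 0.001, "fingers": 1, "twist": 0},
  {"x": 0, "y": 0, "z": 0, "fingers": 0.6, "twist": 0},
  {"x": 0, "y": 0, "z": 0, "fingers": 0, "twist": 0},
  {"x": 0, "y": 0, "z": 0, "fingers": -0.5, "twist": 0},
  {"x": 0, "y": 0, "z": 0, "fingers": -0.5, "twist": 0},
])

```text
t: 14.3
eef_pos: [0.5691, 0.0019, 0.0228]
orientation: [3.141, -0.0, 1.521]
ft_force: [-0.4, 0.5, -0.7]
opening: 0.064
grip_force: 0.0
```

Call:
send_rows([
  {"x": 0, "y": 0, "z": -0.03, "fingers": -0.5, "twist": 0},
  {"x": 0, "y": 0, "z": -0.05, "fingers": -1, "twist": 0},
  {"x": 0, "y": 0, "z": -0.05, "fingers": -1, "twist": 0},
  {"x": 0, "y": 0, "z": 0, "fingers": -1, "twist": 0},
])

```text
t: 14.8
eef_pos: [0.5719, 0.0025, 0.1571]
orientation: [3.132, -0.0, 1.52]
ft_force: [-0.9, 0.1, 0.3]
opening: 0.0855
grip_force: 0.0
```

```bash
python3 -c "
from h import *
go(.5828,-.3015,87,.12)"
```

```text
t 14.8 pos [0.5719 0.0025 0.1571] yaw 87.11 open 0.0855 grip 0.0 F [-0.9  0.1  0.3] 
 shift [-0.303   0.0259  0.0372] twist 0.1 shift if twisted first [-0.303   0.0265]
```

Call:
send_rows([
  {"x": -0.05, "y": 0.004, "z": 0, "fingers": -1, "twist": 0},
  {"x": -0.05, "y": 0.004, "z": 0, "fingers": -1, "twist": 0},
  {"x": -0.05, "y": 0.0045, "z": 0, "fingers": -1, "twist": 0},
  {"x": -0.05, "y": 0.0045, "z": 0, "fingers": -1, "twist": 0},
  {"x": -0.05, "y": 0.0045, "z": 0, "fingers": -1, "twist": 0},
  {"x": -0.053, "y": 0.0045, "z": 0, "fingers": -1, "twist": 0},
  {"x": 0, "y": 0, "z": 0.03, "fingers": -1, "twist": 0},
  {"x": 0, "y": 0, "z": 0, "fingers": -1, "twist": 0},
])

```text
t: 15.8
eef_pos: [0.5771, -0.3016, 0.1192]
orientation: [-3.135, -0.003, 1.52]
ft_force: [-0.5, 0.2, -0.2]
opening: 0.0856
grip_force: 0.0
```

Run:
```python
from h import *
go(.5828,-.3015,87,.004)
T=read_camera('top'); q=px('top',[.568,-.008,.03])[0].astype(int); r=40
c=blob(T,(60,80,20),(95,255,255),(q[0]-r,q[1]-r,q[0]+r,q[1]+r))
print(q,cv2.boundingRect(c),cv2.minAreaRect((w('top',c,.018)*1000).astype(np.float32)))
m=cv2.inRange(hsv(T),(0,0,150),(180,45,255))[q[1]-r:q[1]+r,q[0]-r:q[0]+r]
n,_,st,ce=cv2.connectedComponentsWithStats(m)
for i in range(1,n):
    if st[i,4]>6: print('bolt',st[i,4],ce[i]+q-r,w('top',ce[i]+q-r,.019).round(4))
cv2.imwrite('pics/c8.png',cv2.resize(T[q[1]-r:q[1]+r,q[0]-r:q[0]+r],(560,560),interpolation=cv2.INTER_CUBIC)[:,:,::-1])
```

```text
t 15.8 pos [ 0.5771 -0.3016  0.1192] yaw 87.08 open 0.0856 grip 0.0 F [-0.5  0.2 -0.2] 
 shift [1.000e-04 6.400e-03 1.152e-01] twist 0.1 shift if twisted first [0.0001 0.0064]Traceback (most recent call last):
  File "<stdin>", line 4, in <module>
  File "h.py", line 18, in blob
    return max(cv2.findContours(k,cv2.RETR_EXTERNAL,cv2.CHAIN_APPROX_NONE)[0],key=cv2.contourArea)
ValueError: max() iterable argument is empty
```

Call:
send_rows([
  {"x": 0, "y": 0.006, "z": 0.04, "fingers": -0.5, "twist": 0},
  {"x": 0, "y": 0, "z": 0.04, "fingers": -0.5, "twist": 0},
  {"x": 0, "y": 0, "z": 0.023, "fingers": -0.5, "twist": 0},
  {"x": 0, "y": 0, "z": 0.01, "fingers": -0.5, "twist": 0},
  {"x": 0, "y": 0, "z": 0, "fingers": 0.2, "twist": 0},
  {"x": 0, "y": 0, "z": 0, "fingers": 1, "twist": 0},
  {"x": 0, "y": 0, "z": 0, "fingers": 1, "twist": 0},
  {"x": 0, "y": 0, "z": 0, "fingers": 1, "twist": 0},
])

```text
t: 16.85
eef_pos: [0.5868, -0.3027, 0.0115]
orientation: [3.139, 0.001, 1.52]
ft_force: [-1.1, 1.0, 6.3]
opening: 0.0338
grip_force: 40.3
```

Call:
send_rows([
  {"x": 0, "y": 0, "z": -0.02, "fingers": 1, "twist": 0},
  {"x": 0, "y": 0, "z": -0.05, "fingers": 1, "twist": 0},
  {"x": 0, "y": 0, "z": -0.06, "fingers": 1, "twist": 0},
  {"x": 0, "y": 0, "z": 0, "fingers": 1, "twist": 0},
])

```text
t: 17.35
eef_pos: [0.5892, -0.3034, 0.1469]
orientation: [3.13, 0.005, 1.52]
ft_force: [0.2, 0.1, -1.4]
opening: 0.0341
grip_force: 40.2
```

Run:
```python
from h import *
go(.5682,-.0084,87,.14)
S=read_camera('scene'); 
q=px('scene',monitor.sense()['eef_pos'])[0].astype(int); r=40
a=cv2.resize(S[q[1]-r:q[1]+r,q[0]-r:q[0]+r],(400,400),interpolation=cv2.INTER_CUBIC)
print(q,px('scene',monitor.sense()['eef_pos']))
q=[315,258]
b=cv2.resize(S[q[1]-r:q[1]+r,q[0]-r:q[0]+r],(400,400),interpolation=cv2.INTER_CUBIC)
cv2.imwrite('pics/c8.png',np.hstack([a,b])[:,:,::-1])
```

```text
t 17.35 pos [ 0.5892 -0.3034  0.1469] yaw 87.11 open 0.0341 grip 40.2 F [ 0.2  0.1 -1.4] 
 shift [ 0.2936 -0.036   0.0051] twist 0.1 shift if twisted first [ 0.2935 -0.0365]
[116 215] [[116.25247155 215.06024094]]
```

View pics/c8.png

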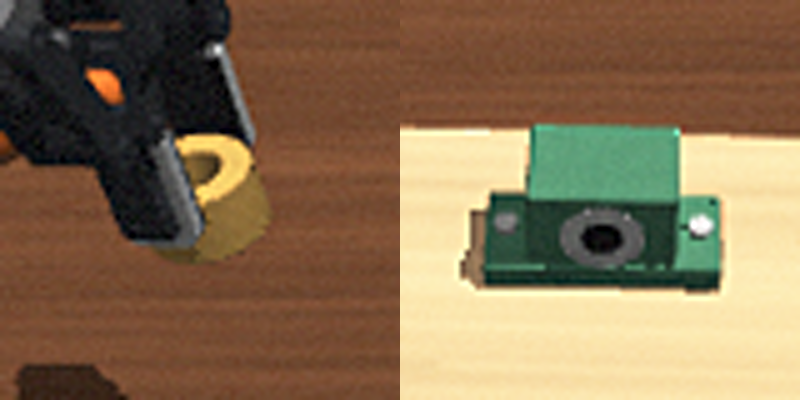

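Run:
```python
from h import *
S=read_camera('scene')
f=lambda L:[[275+(x-400)/5,218+y/5] for x,y in L]
A=w('scene',f([(532,125),(678,130),(677,205),(527,200)]),.05);print('top',A.round(4),A.mean(0).round(4))
B=w('scene',f([(507,222),(700,226)]),.019);print('bolts',B.round(4),B.mean(0).round(4))
c=blob(S,(0,0,150),(180,40,255),(360,240,435,300)); print('base',cv2.minAreaRect((w('scene',cv2.convexHull(c),.016)*1000).astype(np.float32)))
# board back corners (far from robot) in scene: near the camera
m=cv2.inRange(hsv(S),(12,40,120),(30,170,255))
c=blob(S,(12,40,120),(30,170,255),(170,235,460,340)); p=cv2.approxPolyDP(cv2.convexHull(c),5,True).reshape(-1,2);print(np.c_[p,w('scene',p,.006).round(4)])
p=monitor.sense()['eef_pos'];z=p[2]-.0115
print(p.round(4),w('scene',[[127,206]],z+.022)-[-.0087,.0158],w('scene',[[130,216]],z+.003)-[-.0087,.0158])
```

```text
top [[ 0.5518 -0.0308]
 [ 0.5551  0.0179]
 [ 0.5903  0.016 ]
 [ 0.5872 -0.0323]] [ 0.5711 -0.0073]
bolts [[ 0.5667 -0.0398]
 [ 0.5696  0.0255]] [ 0.5682 -0.0071]
base ((577.4839477539062, 130.4227752685547), (89.44537353515625, 88.01384735107422), 76.79181671142578)
[[ 4.470e+02  2.930e+02  6.278e-01  2.056e-01]
 [ 4.430e+02  3.290e+02  6.986e-01  1.828e-01]
 [ 1.800e+02  3.200e+02  6.754e-01 -2.181e-01]
 [ 1.970e+02  2.470e+02  5.124e-01 -2.204e-01]
 [ 2.070e+02  2.410e+02  4.967e-01 -2.048e-01]
 [ 4.270e+02  2.440e+02  5.112e-01  1.966e-01]]
[ 0.5856 -0.3026  0.1412] [[ 0.58486034 -0.30355366]] [[ 0.58515033 -0.30425901]]
```

Call:
send_rows([
  {"x": 0.049, "y": -0.0055, "z": 0, "fingers": 1, "twist": 0},
  {"x": 0.049, "y": -0.0055, "z": 0, "fingers": 1, "twist": 0},
  {"x": 0.049, "y": -0.0055, "z": 0, "fingers": 1, "twist": 0},
  {"x": 0.049, "y": -0.0055, "z": 0, "fingers": 1, "twist": 0},
  {"x": 0.049, "y": -0.0055, "z": 0, "fingers": 1, "twist": 0},
  {"x": 0.049, "y": -0.0055, "z": 0, "fingers": 1, "twist": 0},
  {"x": 0, "y": 0, "z": 0.03, "fingers": 1, "twist": 0},
  {"x": 0, "y": 0, "z": 0.02, "fingers": 1, "twist": 0},
])

```text
t: 18.45
eef_pos: [0.5655, -0.0065, 0.0874]
orientation: [-3.137, 0.001, 1.523]
ft_force: [0.0, -0.4, -0.6]
opening: 0.034
grip_force: 40.1
```

Call:
send_rows([
  {"x": 0, "y": 0, "z": 0, "fingers": 1, "twist": 0},
  {"x": 0, "y": 0, "z": 0, "fingers": 1, "twist": 0},
])

```text
t: 18.7
eef_pos: [0.5674, -0.0071, 0.0898]
orientation: [-3.141, -0.0, 1.52]
ft_force: [0.3, 1.4, -0.3]
opening: 0.0341
grip_force: 40.1
```

Run:
```python
from h import *
go(.569,-.008,87,.0615)
S=read_camera('scene'); q=[315,240]; r=40
cv2.imwrite('pics/c9.png',cv2.resize(S[q[1]-r:q[1]+r,q[0]-r:q[0]+r],(560,560),interpolation=cv2.INTER_CUBIC)[:,:,::-1])
```

```text
t 18.7 pos [ 0.5674 -0.0071  0.0898] yaw 87.11 open 0.0341 grip 40.1 F [ 0.3  1.4 -0.3] 
 shift [-0.0008  0.0016  0.0283] twist 0.1 shift if twisted first [-0.0008  0.0016]
```

View pics/c9.png

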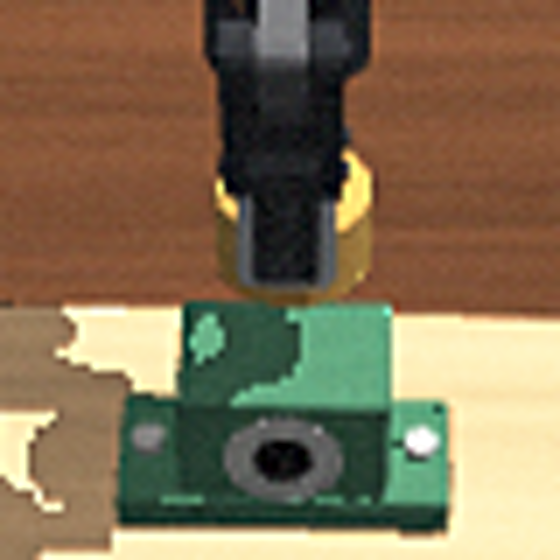

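Call:
send_rows([
  {"x": -0.0024, "y": 0.0015, "z": 0.012, "fingers": 1, "twist": 0},
  {"x": 0, "y": 0, "z": 0.008, "fingers": 1, "twist": 0},
  {"x": 0, "y": 0, "z": 0.004, "fingers": 1, "twist": 0},
  {"x": 0, "y": 0, "z": 0, "fingers": 1, "twist": 0},
  {"x": 0, "y": 0, "z": 0, "fingers": 1, "twist": 0},
])

```text
t: 19.38
eef_pos: [0.569, -0.0094, 0.066]
orientation: [3.141, -0.0, 1.521]
ft_force: [-1.1, -0.6, -1.5]
opening: 0.0341
grip_force: 40.1
```

Run:
```python
from h import *
go(.569,-.0095,87,.0615)
S=read_camera('scene'); q=[315,240]; r=40
cv2.imwrite('pics/c10.png',cv2.resize(S[q[1]-r:q[1]+r,q[0]-r:q[0]+r],(560,560),interpolation=cv2.INTER_CUBIC)[:,:,::-1])
```

```text
t 19.38 pos [ 0.569  -0.0094  0.066 ] yaw 87.13 open 0.0341 grip 40.1 F [-1.1 -0.6 -1.5] 
 shift [-0.0001  0.      0.0045] twist 0.1 shift if twisted first [-0.0001  0.    ]
```

View pics/c10.png

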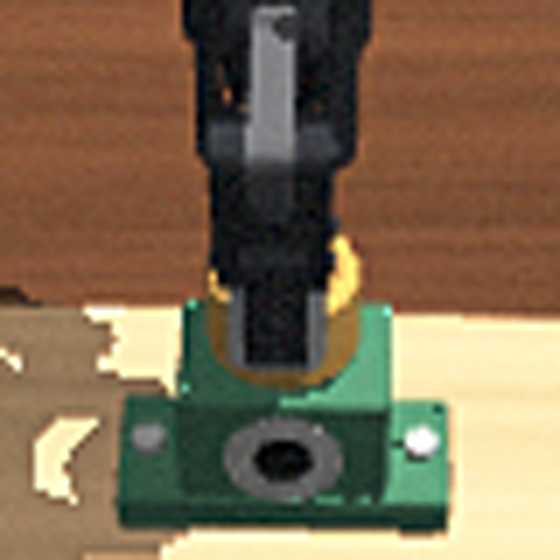

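Call:
send_rows([
  {"x": 0, "y": 0, "z": 0.002, "fingers": 1, "twist": 0},
  {"x": 0, "y": 0, "z": 0.0015, "fingers": 1, "twist": 0},
  {"x": 0, "y": 0, "z": 0, "fingers": 1, "twist": 0},
])

```text
t: 19.8
eef_pos: [0.5687, -0.0096, 0.0622]
orientation: [-3.141, 0.0, 1.521]
ft_force: [0.1, -0.5, 0.6]
opening: 0.0338
grip_force: 40.1
```

Call:
send_rows([
  {"x": 0, "y": 0, "z": 0.001, "fingers": 1, "twist": 0},
  {"x": 0, "y": 0, "z": 0, "fingers": 1, "twist": 0},
])

```text
t: 20.05
eef_pos: [0.5689, -0.0095, 0.0615]
orientation: [3.141, 0.0, 1.521]
ft_force: [-0.2, -0.7, 1.4]
opening: 0.0345
grip_force: 40.3
```

Call:
send_rows([
  {"x": 0, "y": 0, "z": 0.0005, "fingers": 1, "twist": 0},
  {"x": 0, "y": 0, "z": 0, "fingers": 0.4, "twist": 0},
  {"x": 0, "y": 0, "z": 0, "fingers": 0, "twist": 0},
  {"x": 0, "y": 0, "z": 0, "fingers": -0.4, "twist": 0},
  {"x": 0, "y": 0, "z": 0, "fingers": -0.4, "twist": 0},
  {"x": 0, "y": 0, "z": -0.03, "fingers": -0.5, "twist": 0},
  {"x": 0, "y": 0, "z": -0.04, "fingers": -1, "twist": 0},
  {"x": 0, "y": 0, "z": -0.03, "fingers": -1, "twist": 0},
])

```text
t: 21.05
eef_pos: [0.5692, -0.0094, 0.1623]
orientation: [3.14, -0.0, 1.521]
ft_force: [0.4, -0.7, 0.5]
opening: 0.0855
grip_force: 0.0
```

Run:
```python
from h import *
go(.593,.298,87,.15)
S=read_camera('scene'); q=[315,240]; r=40
a=cv2.resize(S[q[1]-r:q[1]+r,q[0]-r:q[0]+r],(400,400),interpolation=cv2.INTER_CUBIC)
q=[504,260]
b=cv2.resize(S[q[1]-r:q[1]+r,q[0]-r:q[0]+r],(400,400),interpolation=cv2.INTER_CUBIC)
cv2.imwrite('pics/c11.png',np.hstack([a,b])[:,:,::-1])
```

```text
t 21.05 pos [ 0.5692 -0.0094  0.1623] yaw 87.13 open 0.0855 grip 0.0 F [ 0.4 -0.7  0.5] 
 shift [0.3082 0.0084 0.0124] twist 0.1 shift if twisted first [0.3082 0.0077]
```

View pics/c11.png

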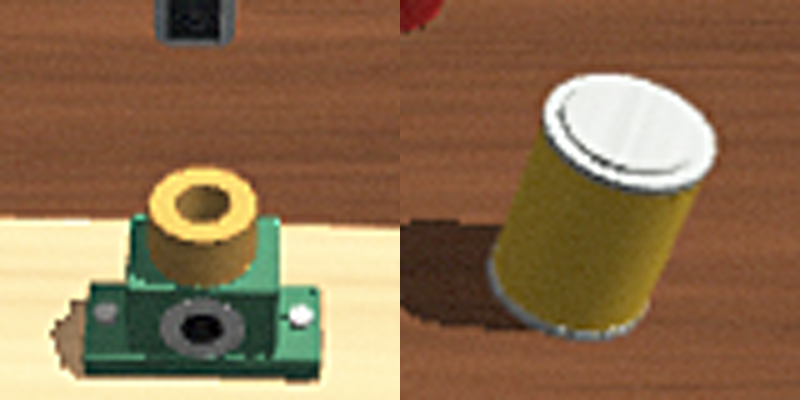

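Run:
```python
from h import *
print(w('scene',[[510.2,246.6]],.075),w('scene',[[498,277.4]],0))
S=read_camera('scene')
m=cv2.inRange(hsv(S),(0,0,120),(180,60,255));k=np.zeros_like(m);k[228:262,488:530]=m[228:262,488:530]
c=max(cv2.findContours(k,0,1)[0],key=cv2.contourArea);e=cv2.fitEllipse(cv2.convexHull(c));print(e,w('scene',e[0],.075))
T=read_camera('top');c=blob(T,(0,0,150),(180,60,255),(135,165,185,225));e=cv2.fitEllipse(cv2.convexHull(c));print(e,w('top',e[0],.075))
```

```text
[[0.59237987 0.30198447]] [[0.58999407 0.30442093]]
((509.61614990234375, 245.7831573486328), (20.976999282836914, 35.655643463134766), 108.47930908203125) [[0.5904837  0.30168617]]
((156.62684631347656, 188.6472625732422), (28.7736759185791, 31.07117462158203), 51.17203903198242) [[0.5869897  0.30133747]]
```

Call:
send_rows([
  {"x": 0.052, "y": 0.0007, "z": 0, "fingers": -1, "twist": 0},
  {"x": 0.052, "y": 0.0007, "z": 0, "fingers": -1, "twist": 0},
  {"x": 0.052, "y": 0.0007, "z": 0, "fingers": -1, "twist": 0},
  {"x": 0.052, "y": 0.0007, "z": 0, "fingers": -1, "twist": 0},
  {"x": 0.052, "y": 0.0007, "z": 0, "fingers": -1, "twist": 0},
  {"x": 0.0515, "y": 0.0007, "z": 0, "fingers": -1, "twist": 0},
  {"x": 0, "y": 0, "z": 0, "fingers": -1, "twist": 10},
  {"x": 0, "y": 0, "z": 0, "fingers": -1, "twist": 10},
])

```text
t: 22.2
eef_pos: [0.5874, 0.3019, 0.1584]
orientation: [-3.139, 0.003, 1.168]
ft_force: [0.1, -0.3, 0.4]
opening: 0.0855
grip_force: 0.0
```

Call:
send_rows([
  {"x": 0, "y": 0, "z": 0, "fingers": -1, "twist": 10},
  {"x": 0, "y": 0, "z": 0, "fingers": -1, "twist": 10},
  {"x": 0, "y": 0, "z": 0, "fingers": -1, "twist": 10},
  {"x": 0, "y": 0, "z": 0, "fingers": -1, "twist": 10},
  {"x": 0, "y": 0, "z": 0, "fingers": -1, "twist": 10},
  {"x": 0, "y": 0, "z": 0, "fingers": -1, "twist": 10},
  {"x": 0, "y": 0, "z": 0, "fingers": -1, "twist": 10},
  {"x": 0, "y": 0, "z": 0, "fingers": -1, "twist": 0},
])

```text
t: 23.2
eef_pos: [0.5879, 0.301, 0.1591]
orientation: [3.139, 0.002, -0.048]
ft_force: [-0.4, 0.8, 0.2]
opening: 0.0854
grip_force: 0.0
```

```bash
python3 -c "
from h import *
go(.589,.3015,-3,.03)"
```

```text
t 23.2 pos [0.5879 0.301  0.1591] yaw -2.75 open 0.0854 grip 0.0 F [-0.4  0.8  0.2] 
 shift [ 0.0013 -0.0009  0.1291] twist 0.3 shift if twisted first [ 0.0013 -0.0009]
```

Call:
send_rows([
  {"x": 0.001, "y": -0.0005, "z": 0.045, "fingers": -1, "twist": 0},
  {"x": 0, "y": 0, "z": 0.045, "fingers": -1, "twist": 0},
  {"x": 0, "y": 0, "z": 0.03, "fingers": -1, "twist": 0},
  {"x": 0, "y": 0, "z": 0.008, "fingers": -1, "twist": 0},
  {"x": 0, "y": 0, "z": 0, "fingers": 0.2, "twist": 0},
  {"x": 0, "y": 0, "z": 0, "fingers": 1, "twist": 0},
  {"x": 0, "y": 0, "z": 0, "fingers": 1, "twist": 0},
  {"x": 0, "y": 0, "z": 0, "fingers": 1, "twist": 0},
])

```text
t: 24.2
eef_pos: [0.5907, 0.3024, 0.0345]
orientation: [-3.14, -0.003, -0.05]
ft_force: [-0.7, -0.3, 5.8]
opening: 0.0514
grip_force: 42.1
```

Call:
send_rows([
  {"x": 0, "y": 0, "z": -0.02, "fingers": 1, "twist": 0},
  {"x": 0, "y": 0, "z": -0.045, "fingers": 1, "twist": 0},
  {"x": 0, "y": 0, "z": -0.05, "fingers": 1, "twist": 0},
  {"x": 0, "y": 0, "z": -0.02, "fingers": 1, "twist": 0},
  {"x": 0, "y": 0, "z": 0, "fingers": 1, "twist": 0},
])

```text
t: 24.82
eef_pos: [0.5901, 0.3021, 0.1693]
orientation: [-3.14, -0.002, -0.05]
ft_force: [-0.8, 0.4, -1.9]
opening: 0.0513
grip_force: 42.1
```

```bash
python3 -c "
from h import *
go(.643,-.0125,-3,.15)"
```

```text
t 24.82 pos [0.5901 0.3021 0.1693] yaw -2.88 open 0.0513 grip 42.1 F [-0.8  0.4 -1.9] 
 shift [0.0686 0.3116 0.0191] twist 0.1 shift if twisted first [0.0692 0.3114]
```

Call:
send_rows([
  {"x": 0.0114, "y": 0.052, "z": 0, "fingers": 1, "twist": 0},
  {"x": 0.0115, "y": 0.052, "z": 0, "fingers": 1, "twist": 0},
  {"x": 0.0115, "y": 0.052, "z": 0, "fingers": 1, "twist": 0},
  {"x": 0.0115, "y": 0.052, "z": 0, "fingers": 1, "twist": 0},
  {"x": 0.0115, "y": 0.052, "z": 0, "fingers": 1, "twist": 0},
  {"x": 0.0115, "y": 0.0515, "z": 0, "fingers": 1, "twist": 0},
  {"x": 0, "y": 0, "z": 0.02, "fingers": 1, "twist": 0},
  {"x": 0, "y": 0, "z": 0, "fingers": 1, "twist": 0},
])

```text
t: 25.82
eef_pos: [0.64, -0.0133, 0.1438]
orientation: [3.141, 0.008, -0.051]
ft_force: [0.6, -0.0, -1.0]
opening: 0.051
grip_force: 42.4
```

Call:
send_rows([
  {"x": 0, "y": 0, "z": 0.04, "fingers": 1, "twist": 0},
  {"x": 0, "y": 0, "z": 0.03, "fingers": 1, "twist": 0},
  {"x": 0, "y": 0, "z": 0.01, "fingers": 1, "twist": 0},
  {"x": 0, "y": 0, "z": 0, "fingers": 1, "twist": 0},
  {"x": 0, "y": 0, "z": 0, "fingers": 1, "twist": 0},
])

```text
t: 26.45
eef_pos: [0.6439, -0.0123, 0.0692]
orientation: [-3.141, -0.002, -0.05]
ft_force: [0.3, -0.9, -1.4]
opening: 0.0511
grip_force: 42.4
```

Run:
```python
from h import *
go(.643,-.0125,-3,.0405)
S=read_camera('scene'); z=monitor.sense()['eef_pos'][2]-.0345
q=px('scene',[.643,-.0125,z+.03])[0].astype(int)
c=blob(S,(18,100,30),(32,255,255),(q[0]-50,q[1]-50,q[0]+50,q[1]+50)); print(q,cv2.boundingRect(c),w('scene',hullc(c),z+.037))
```

```text
t 26.45 pos [ 0.6439 -0.0123  0.0692] yaw -2.85 open 0.0511 grip 42.4 F [ 0.3 -0.9 -1.4] 
 shift [-0.0009  0.0002  0.0287] twist 0.2 shift if twisted first [-0.0009  0.0002]
[313 277] (296, 262, 36, 39) [[ 0.65470958 -0.01224973]]
```

Call:
send_rows([
  {"x": -0.001, "y": 0, "z": 0.012, "fingers": 1, "twist": 0},
  {"x": 0, "y": 0, "z": 0.009, "fingers": 1, "twist": 0},
  {"x": 0, "y": 0, "z": 0.004, "fingers": 1, "twist": 0},
  {"x": 0, "y": 0, "z": 0.001, "fingers": 1, "twist": 0},
  {"x": 0, "y": 0, "z": 0, "fingers": 1, "twist": 0},
  {"x": 0, "y": 0, "z": 0, "fingers": 1, "twist": 0},
])

```text
t: 27.25
eef_pos: [0.6421, -0.0127, 0.0421]
orientation: [3.142, -0.001, -0.05]
ft_force: [0.5, -0.3, -1.7]
opening: 0.0509
grip_force: 42.4
```

Run:
```python
from h import *
go(.643,-.0125,-3,.0405)
S=read_camera('scene'); q=[315,275]; r=50
cv2.imwrite('pics/c12.png',cv2.resize(S[q[1]-r:q[1]+r,q[0]-r:q[0]+r],(600,600),interpolation=cv2.INTER_CUBIC)[:,:,::-1])
```

```text
t 27.25 pos [ 0.6421 -0.0127  0.0421] yaw -2.88 open 0.0509 grip 42.4 F [ 0.5 -0.3 -1.7] 
 shift [ 0.0008 -0.0003  0.0016] twist 0.1 shift if twisted first [ 0.0008 -0.0003]
```

View pics/c12.png

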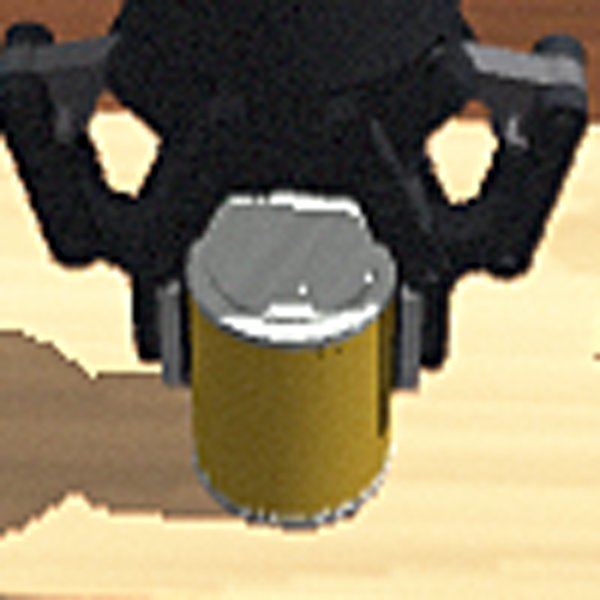

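Call:
send_rows([
  {"x": 0, "y": 0, "z": 0.001, "fingers": 1, "twist": 0},
  {"x": 0, "y": 0, "z": 0.0005, "fingers": 1, "twist": 0},
  {"x": 0, "y": 0, "z": 0, "fingers": 0.3, "twist": 0},
  {"x": 0, "y": 0, "z": 0, "fingers": -0.4, "twist": 0},
  {"x": 0, "y": 0, "z": 0, "fingers": -1, "twist": 0},
  {"x": 0, "y": 0, "z": 0, "fingers": -1, "twist": 0},
])

```text
t: 28.05
eef_pos: [0.642, -0.0127, 0.0404]
orientation: [3.142, -0.0, -0.05]
ft_force: [0.5, 0.9, -0.1]
opening: 0.0856
grip_force: 0.0
```

Call:
send_rows([
  {"x": 0, "y": 0, "z": -0.03, "fingers": -1, "twist": 0},
  {"x": 0, "y": 0, "z": -0.05, "fingers": -1, "twist": 0},
  {"x": 0, "y": 0, "z": -0.05, "fingers": -1, "twist": 0},
  {"x": 0, "y": -0.06, "z": 0, "fingers": -1, "twist": 0},
  {"x": 0, "y": -0.06, "z": 0, "fingers": -1, "twist": 0},
  {"x": 0, "y": -0.06, "z": 0, "fingers": -1, "twist": 0},
  {"x": 0, "y": -0.06, "z": 0, "fingers": -1, "twist": 0},
  {"x": 0, "y": -0.06, "z": 0, "fingers": -1, "twist": 0},
])

```text
t: 29.05
eef_pos: [0.6569, 0.2887, 0.1704]
orientation: [3.141, -0.0, -0.05]
ft_force: [0.8, 0.5, 0.9]
opening: 0.0854
grip_force: 0.0
```

Run:
```python
from h import *
go(.6,.3,-3,.17)
S=read_camera('scene');T=read_camera('top')
f=lambda im,c,x:cv2.resize(im[c[1]-50:c[1]+50,c[0]-50:c[0]+50],(400,400),interpolation=cv2.INTER_CUBIC)
p=px('top',[.605,-.01,.03])[0].astype(int);print(p)
cv2.imwrite('pics/c13.png',np.hstack([f(T,p,0),f(S,[315,275],0)])[:,:,::-1])
```

```text
t 29.05 pos [0.6569 0.2887 0.1704] yaw -2.89 open 0.0854 grip 0.0 F [0.8 0.5 0.9] 
 shift [-0.0574 -0.0084  0.0004] twist 0.1 shift if twisted first [-0.0574 -0.0083]
[338 202]
```

View pics/c13.png

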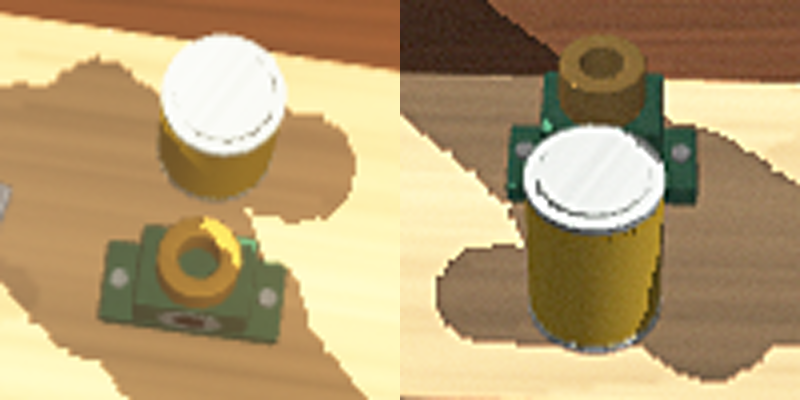

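Run:
```python
from h import *
f=lambda L:[[288+x/4,152+y/4] for x,y in L]
b=w('top',f([(119,278),(268,297)]),.019);l=w('top',f([(223,95)]),.081)[0];c=w('top',f([(199,255)]),.072)[0]
m=b.mean(0);v=b[0]-b[1];v/=np.linalg.norm(v);n=np.array([v[1],-v[0]])
print('block',m,'dir',np.degrees(np.arctan2(v[1],v[0])),'tin',l,'collar',c)
print('tin along/behind',(l-m)@v,(l-m)@n,'collar',(c-m)@v,(c-m)@n)
sh=np.array([.5752,.1304]);print('shaft rel',(sh-m)@v,(sh-m)@n)
```

```text
block [ 0.56839982 -0.00901844] dir 87.99262665395261 tin [ 0.63692121 -0.01307648] collar [ 0.5690069  -0.00911184]
tin along/behind -0.0016553675757852169 0.0686214806869852 collar -7.207268059399331e-05 0.0006099745995056344
shaft rel 0.13957108466091073 0.0019124426621468654
```

Run:
```python
from h import *
f=lambda L:[[265+(x-400)/4,225+y/4] for x,y in L]
print(w('scene',f([(594,177)]),.081),w('scene',f([(592,350)]),.006)-[.026,0], w('scene',f([(523,149),(681,152)]),.019).mean(0), w('scene',f([(601,63)]),.072))
g=lambda L:[[288+x/4,152+y/4] for x,y in L]
print(w('top',g([(211,201)]),.006)) # near edge of tin foot, top view
```

```text
[[ 0.64198348 -0.01203435]] [[ 0.63747074 -0.01315321]] [ 0.56774872 -0.00747032] [[ 0.57042277 -0.00806351]]
[[ 0.61247566 -0.01367727]]
```

```bash
python3 -c "
from station import ticket
print(ticket.close_job())"
```

```text
the job is handed in; nothing more can be done
None
```

I handed the job in at about 29 s; the camera checks show the blue hub keyed onto the shaft, the green block about 140 mm from it and in line with the motor, the collar centred on top, and the yellow tin upright behind at a gap of about 27 mm, with the gripper clear of everything.

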